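# Thread the axle through the wick-spool stand

## Robot

A 6-joint arm with a two-finger parallel gripper is mounted at the origin on the work surface; the furniture and walls round the work are solid. World frame = base frame: x ahead of the robot, y to its left, z up, the work surface at z = 0. Lengths are in mm, angles in rad, forces in N, time in s.
With the tool pointing down it reaches from about 375 to 925 mm from the base axis. Payload 5.7 kg.
Tool frame: the origin (TCP) lies between the finger pads; the fingertips stand r.tips_ahead ahead of it and the grasp point (between the pads) lies 3 mm ahead of it (r.tips_ahead is the distance from the TCP to the fingertips, in mm); z points along the fingers, y is the direction in which the jaws open and shut (so a half turn about z gives the same grasp; the last joint's range is limited). The gripper opens to 85 mm and grips with 20 to 120 N. Pads are 22 mm wide; open, the fingers measure 114 mm over their backs; the gripper's body (76 mm by 85 mm) begins 54 mm behind the grasp point. The pads swing forward as they close: fully open they stand 13 mm farther back than shut.
Start: joints at [0.987, 0.359, 1.51, -0, 1.272, -0.115], TCP at [271.079, 535.24, 253.267] pointing down, gripper open.
Joint ranges: [-2.97, 2.97], [-1.01, 2.36], [0.21, 2.38], [-0.96, 4.11], [0.2, 2.71], [-2.98, 2.98]. Speed limits (rad/s): [2.39, 2.39, 3.14, 3.14, 3.14, 3.14].

## Interface

Orientations are given as a rotation vector (axis times angle).
In Python, from station import r, imaging, close_job, nets gives the robot as it stands.
- The arm moves only by the tool servo_tool, never from a script. Its argument "moves" is a list of rows, each an object of numbers: "dx", "dy", "dz": the shift along the tool's x, y, z in mm; "wx", "wy", "wz": the turn, a rotation vector about the tool's x, y, z in degrees; "hand": the opening in per cent of the stroke, from 0 (shut) to 100 (fully open). A call has exactly 5 rows; each row shifts and turns the commanded pose from where the row before left it, along the tool's axes as they then stand; what a row does not reach is not made up. A row lasts 1/12 s, in which the tool goes at most 41.7 mm and 7.16 degrees, less where a joint would pass 70% of its speed; a pose out of reach is approached as far as the arm can. A call with a gripper value outside its range is refused whole. The fingers move at their own pace and stop on an object; "newtons" is the grip in N (left out, the last holds). Time passes only in rows, so rows that do not move let the fingers close, or fill a call up. It gives the time, the measured TCP pose, the force and the opening at its end, in the units of the state.
- r.get_obs(): the state, without advancing time (a new reading comes with each control period).
- imaging.read_camera(name): name is "side" or "top" or "wrist"; returns the picture (384x512x3 uint8, red, green, blue); there is no depth.
- imaging.camera_model(name): a dict with "fx", "fy", "cx", "cy" (pixels), "R" (3x3) and "t" (3): a world point X has camera coordinates R X + t; the wrist camera has in their place "T_tool_cam" (4x4, takes a point from camera to tool coordinates, whose origin is the TCP and whose axes are the flange's). Camera axes: x right, y down, z forward; pixel columns grow to the right and rows downward; lengths in mm; the calibration is good to about 2 mm. A picture is of the moment at which its call begins: read the wrist's pose just before it. camera_model takes no time and is no camera call.
- close_job(): hands the job in, once; it reports no verdict.
Trained networks look in the newest picture that a camera, given by its name, has taken for a name from the list of things; names that differ only in an ending like _2 or _b are one class to them, and where a whole thing is asked for, a point or a joint stands for the part that bears it (a point fixed in the world has none). Each returns a list of dicts, best first, with "score" (0 to 1); they miss things now and then, are a little off and sometimes report something else, mostly with a low value. They report only what shows in the picture. A call takes as long as a camera call. They do not tell look-alikes from the thing itself.
- nets.boxes_of(camera, name): "location" ([column, row] in pixels, amid what is visible of it).
The state is a dict: "time": time; "joints": joint angles; "dq": joint speeds; "effort": joint torques, N m; "eef_pos": TCP position; "orientation": TCP orientation; "wrist_force": force on the tool from outside, world axes, zero at the start; "ft_torque": the same for the moment, N m; "gripper_width": opening from 0.0 (shut) to 1.0 (fully open).
Only numpy, scipy, OpenCV 4.12 (cv2) and the standard library are available. Lean on these libraries where they do the work, as an engineer would, in place of code of your own. Each camera call takes 0.05 s, during which the arm holds its last target.

## Task

Pick up the axle (the steel rod with the wooden grip) and thread it through the wick-spool stand: through one bushing, the bore of the spool lying in the stand, and the second bushing, until the tip stands a few centimetres out of the far side. Finish while still holding the axle by its wooden grip, still and in line with the bushings, not pressed hard against the stand. Leave the spool on its two rest bars and do not disturb the glue bottle, the roll of tape or the wax block.

Things in the scene. Friction and masses are not known exactly. Their poses are not given: they have to be found in the camera images.
- axle: Axle, loose, 0.11 kg, lying on the bench: wooden grip 80 long x 26 wide x 30 mm high with a steel rod 10 mm in diameter, 190 mm long, round-nosed, in the middle of one end (17 mm collar, 5 mm long, at the root). Origin: centre of the grip's underside; x points from grip to rod tip, z up; rod axis 15 mm above the underside. Take the grip across its 26 mm width; it balances there.
- axle_grip (a point): Middle of the axle's wooden grip, on the rod's axis; axes as the axle's (x towards the tip). The rod begins 40 mm from here.
- axle_tip (a point): End of the axle's rod, on its axis, 230 mm from axle_grip.
- spool_stand: Plywood stand, fixed: base 110 x 120 x 16 mm, two cheeks 76 wide, 14 mm thick, tops 122 mm above the bench, mid-planes 84 mm apart, each with a brass bushing. Origin: centre of the underside; the bushings' common axis is level along the stand's y, 100 mm up. Two bars between the cheeks carry the spool. The axle may enter from either end; the +y end (robot's left) has free bench beside it.
- bush_left (a point): Centre of the bushing in the cheek on the stand's +y side; bore 17 mm, 20 mm long (10 mm either way along the stand's y from here), outer flange 33 mm in diameter. Axes as the stand's.
- bush_right (a point): Centre of the like bushing in the other cheek, 84 mm from bush_left along the stand's -y.
- wick_reel: Spool of white wick with wooden flanges, loose, 54 mm in diameter, 56 mm long, bored through at 25 mm, lying on the rest bars between the cheeks. Origin: its centre, on its axis, which runs along its y; in line with the bushings within about 2 mm.
- glue_bottle: Bystander: glue bottle, 53 mm in diameter, 150 mm tall, loose; origin under its centre.
- masking_tape: Bystander: roll of masking tape, 98 mm in diameter, 25 mm high, loose; origin under its centre.
- wax_block: Bystander: block of yellow wax 77 x 103 x 51 mm, loose; origin under its centre.
Mind the look-alikes: they are no part of the job. What is shaped like the wick_reel but blue is not meant.

How it is judged:
By the outcome, as a careful person would: the job done as asked, in the order asked, and still so for the second after the job is handed in, while the arm keeps its last pose, push and grip.
It also fails if it takes over 45 s, if anything falls off the work surface, if the arm or the gripper's body presses on something with over 40 N, if the wrist force passes 120 N, or if a joint passes its speed limit or range.

## Working session

There is one attempt and no reset: what is moved stays moved. The work goes in short steps, Python scripts to look and compute and a tool call to move; the robot and the scene stay as the last step left them, time stands still between calls to the robot, and variables do not carry over. Pictures are saved under pics/ and viewed, and the job is handed in when it is done.

Besides the shell and the picture viewer there is one more tool, called after "Call:" by a JSON object that holds its "fn" and its "kwargs". servo_tool: Moves the arm, as the interface text tells. Its arguments: {"type":"object","properties":{"moves":{"type":"array"},"newtons":{"type":"number"}},"required":["moves"]}

```bash
mkdir -p pics; ls
cat > h.py <<'E'
import numpy as np, cv2
from scipy.spatial.transform import Rotation as Ro
from station import r, imaging, close_job, nets
def shot(n,f):
    im=imaging.read_camera(n); cv2.imwrite('pics/'+f,im[:,:,::-1]); return im
def proj(n,X):
    m=imaging.camera_model(n); c=np.array(m['R'])@np.array(X,float)+np.array(m['t'])
    return np.array([m['fx']*c[0]/c[2]+m['cx'],m['fy']*c[1]/c[2]+m['cy']])
def ray(n,px,z):
    m=imaging.camera_model(n); R=np.array(m['R']); t=np.array(m['t'])
    d=R.T@np.array([(px[0]-m['cx'])/m['fx'],(px[1]-m['cy'])/m['fy'],1]); o=-R.T@t
    return o+d*(z-o[2])/d[2]
E
python3 - <<'E'
from h import *
s=r.get_obs(); print(s, r.tips_ahead)
for n in('top','side'):
    shot(n,n+'0.png')
    m=imaging.camera_model(n); print(n,m)
    for k in('axle','spool_stand','wick_reel','bush_left','glue_bottle','masking_tape','wax_block'):
        print(k,[(np.round(b['location']),round(b['score'],2)) for b in nets.boxes_of(n,k)][:3])
E
```

```text
pics
{'time': 0.0, 'joints': array([ 9.86924276e-01,  3.59525263e-01,  1.51147893e+00, -5.74990125e-06,
        1.27251319e+00, -1.15066502e-01]), 'dq': array([ 0.0001677 ,  0.00065845, -0.00148164,  0.00112402,  0.00050342,
       -0.00068693]), 'effort': array([-9.59418830e-04, -5.27618980e+01, -2.78619057e+01, -4.71041403e-04,
        1.33582260e-02, -1.02383919e-05]), 'eef_pos': array([270.71102722, 534.70652908, 252.42380784]), 'orientation': array([-7.29518255e-01, -3.05504362e+00,  2.84298106e-03]), 'wrist_force': array([-0.4862797 ,  0.05805669,  0.21926848]), 'ft_torque': array([-0.00302869,  0.01332904,  0.05120463]), 'gripper_width': 0.9995381249047162} 22.0
top {'fx': 451.5883696886532, 'fy': 451.5883696886532, 'cx': 254.0002853426517, 'cy': 194.04925869919654, 'R': array([[-0.00538177, -0.9998841 ,  0.0142414 ],
       [-0.99318719,  0.00368681, -0.11647155],
       [ 0.11640555, -0.01477119, -0.99309192]]), 't': array([129.33475938, 493.57534522, 981.25340106])}
axle [(array([162., 173.]), 0.97)]
spool_stand [(array([301., 179.]), 0.73)]
wick_reel [(array([243., 258.]), 0.87), (array([311., 163.]), 0.77)]
bush_left [(array([302., 176.]), 0.71)]
glue_bottle [(array([369., 248.]), 0.6)]
masking_tape [(array([314., 244.]), 0.87)]
wax_block [(array([143., 241.]), 0.71)]
side {'fx': 420.1213998745124, 'fy': 420.1213998745124, 'cx': 253.07654179298984, 'cy': 190.47124798369677, 'R': array([[ 0.96977248, -0.2435798 ,  0.01449925],
       [-0.12191951, -0.53516014, -0.83590625],
       [ 0.21136929,  0.80887113, -0.5486807 ]]), 't': array([-410.16581199,  214.8809402 ,  716.62297115])}
axle [(array([267., 176.]), 0.89)]
spool_stand []
wick_reel [(array([312., 215.]), 0.89), (array([207., 221.]), 0.83), (array([226., 259.]), 0.59)]
bush_left [(array([310., 244.]), 0.93)]
glue_bottle [(array([241., 303.]), 0.89)]
masking_tape [(array([228., 256.]), 0.67)]
wax_block [(array([209., 171.]), 0.82)]
```

Run:
```python
import cv2
a=cv2.imread('pics/top0.png');b=cv2.imread('pics/side0.png')
cv2.imwrite('pics/top0b.png',cv2.resize(a[60:330,90:450],(800,600),interpolation=cv2.INTER_CUBIC))
cv2.imwrite('pics/side0b.png',cv2.resize(b[90:330,120:440],(800,600),interpolation=cv2.INTER_CUBIC))
```

```text
(no output)
```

View pics/top0b.png

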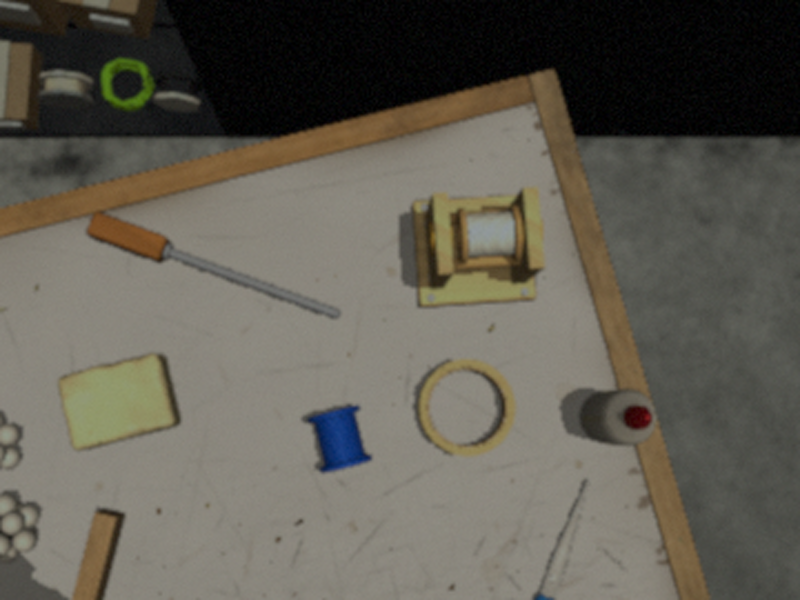

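View pics/side0b.png

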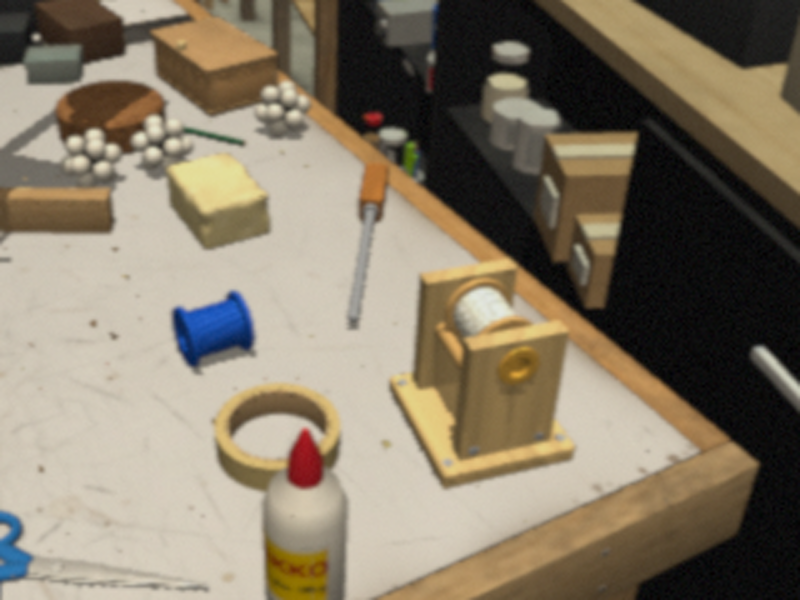

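The blue spool at crop (338,438) in the top view is the look-alike. The white spool between the cheeks, at crop (490,235), is the wick_reel. The axle's grip is at crop (128,237) and its tip at (338,314). I'll enlarge these for precise points.

Run:
```python
import cv2
a=cv2.imread('pics/top0.png');b=cv2.imread('pics/side0.png')
cv2.imwrite('pics/c1.png',cv2.resize(a[140:200,270:350],(800,600),interpolation=cv2.INTER_CUBIC))
cv2.imwrite('pics/c2.png',cv2.resize(b[185:290,270:360],(600,700),interpolation=cv2.INTER_CUBIC)[:600])
cv2.imwrite('pics/c3.png',cv2.resize(a[145:215,120:250],(780,420),interpolation=cv2.INTER_CUBIC))
```

```text
(no output)
```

View pics/c1.png

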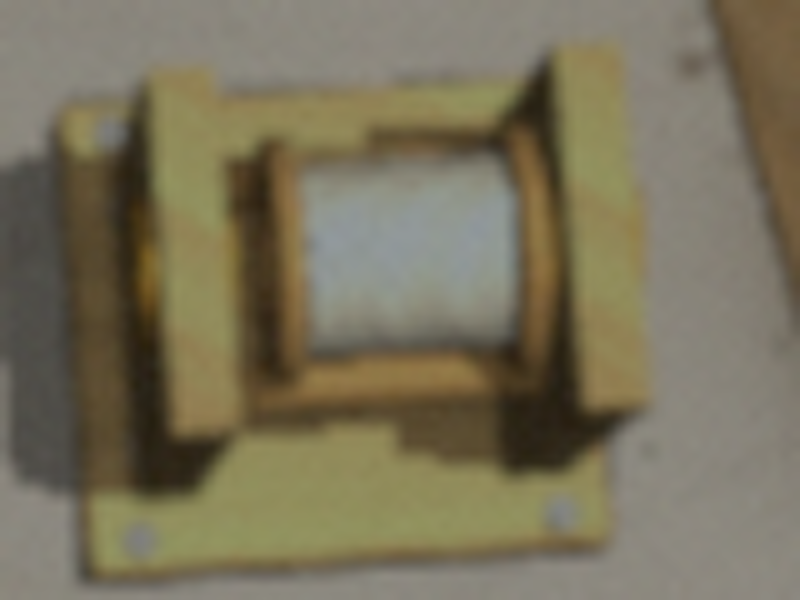

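View pics/c2.png

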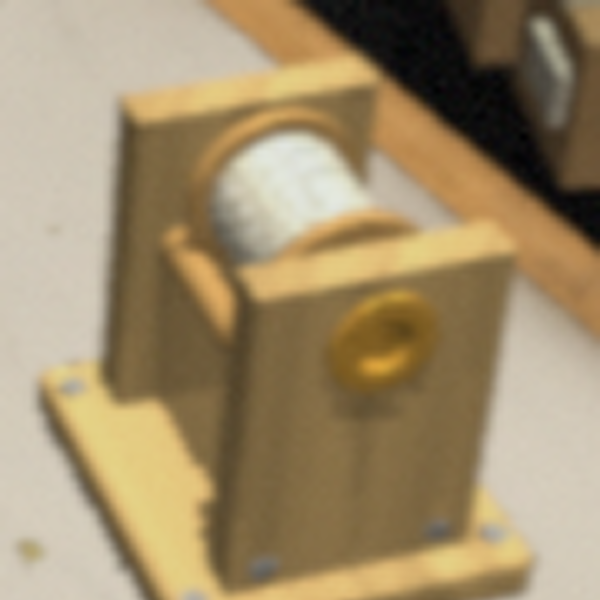

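View pics/c3.png

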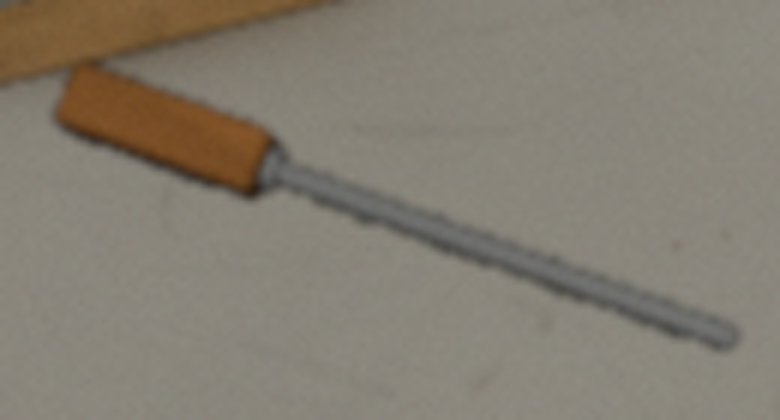

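```bash
cat > fit.py <<'E'
from h import *
from scipy.optimize import least_squares
T=[((60,105),(55,60,16)),((90,578),(-55,60,16)),((607,545),(-55,-60,16)),
((150,75),(38,49,122)),((210,72),(38,35,122)),((172,437),(-38,49,122)),((238,432),(-38,35,122)),
((555,48),(38,-35,122)),((622,45),(38,-49,122)),((583,410),(-38,-35,122)),((650,408),(-38,-49,122))]
S=[((245,300),(-38,-49,122)),((515,250),(38,-49,122)),((235,268),(-38,-35,122)),((495,222),(38,-35,122)),
((130,125),(-38,35,122)),((125,97),(-38,49,122)),((360,58),(38,49,122)),((378,80),(38,35,122)),
((384,342),(0,-52,100)),((45,385),(-55,60,16)),((530,560),(55,-60,16))]
O=[('top',(np.array(p)+.5)/10-.5+[270,140],q) for p,q in T]+[('side',(np.array(p)+.5)/6.6667-.5+[270,185],q) for p,q in S]
def res(v,sel,dz=0):
    c,s=np.cos(v[2]),np.sin(v[2]);o=[]
    for n,p,q in O:
        if n in sel:
            X=[v[0]+c*q[0]-s*q[1],v[1]+s*q[0]+c*q[1],q[2]+(v[3] if len(v)>3 else 0)]
            o+=list(proj(n,X)-p)
    return np.array(o)
if __name__=='__main__':
    for sel in(('top',),('side',),('top','side')):
        for v0 in([550,-100,0.],[550,-100,0.,0.]):
            f=least_squares(res,v0,args=(sel,),loss='soft_l1'); print(sel,np.round(f.x,3),np.sqrt(np.mean(f.fun**2)))
    print(np.round(f.fun.reshape(-1,2),1).tolist())
    g=lambda p:(np.array(p)+.5)/6-.5+[120,145]
    for p,z in(((85,68),30),((58,118),30),((272,135),30),((250,192),30),((270,163),15),((735,335),15)):
        print(p,np.round(ray('top',g(p),z),1))
E
python3 fit.py
```

```text
('top',) [5.45615e+02 1.50520e+01 5.60000e-02] 0.3137426706112419
('top',) [ 5.46889e+02  1.40960e+01  5.60000e-02 -7.28000e+00] 0.26277141748680966Traceback (most recent call last):
  File "fit.py", line 20, in <module>
    f=least_squares(res,v0,args=(sel,),loss='soft_l1'); print(sel,np.round(f.x,3),np.sqrt(np.mean(f.fun**2)))
    return func(*args, **kwargs)
    result = trf(vector_fun.fun, vector_fun.jac, x0, f0, J0, lb, ub, ftol, xtol,
                 gtol, max_nfev, x_scale, loss_function, tr_solver,
                 tr_options.copy(), verbose, callback=callback_wrapped)
    return trf_no_bounds(
        fun, jac, x0, f0, J0, ftol, xtol, gtol, max_nfev, x_scale,
        loss_function, tr_solver, tr_options, verbose, callback=callback)
    J = jac(x)
    self._update_jac()
    ~~~~~~~~~~~~~~~~^^
    self.J = self.jac_wrapped(xp_copy(self.x), f0=self.f)
             ~~~~~~~~~~~~~~~~^^^^^^^^^^^^^^^^^^^^^^^^^^^^
    J, dct = approx_derivative(
             ~~~~~~~~~~~~~~~~~^
        self.fun,
        ^^^^^^^^^
    ...<2 lines>...
        **self.finite_diff_options,
        ^^^^^^^
[... 250 characters left out ...]

                             mf)
                             ^^^
    df = [f_eval - f0 for f_eval in f_evals]
                                    ^^^^^^^
    f = np.atleast_1d(self.fun(x, *self.args, **self.kwargs))
                      ~~~~~~~~^^^^^^^^^^^^^^^^^^^^^^^^^^^^^^
    return np.atleast_1d(self.fun(x))
                         ~~~~~~~~^^^
    return self.f(x, *self.args, **self.kwargs)
           ~~~~~~^^^^^^^^^^^^^^^^^^^^^^^^^^^^^^
  File "fit.py", line 15, in res
    o+=list(proj(n,X)-p)
            ~~~~^^^^^
  File "h.py", line 7, in proj
    m=imaging.camera_model(n); c=np.array(m['R'])@np.array(X,float)+np.array(m['t'])
ValueError: time passes only in moves, steps and waits
```

```bash
sed -i 's/imaging.camera_model(n)/cm(n)/' h.py; sed -i '3a import functools\ncm=functools.lru_cache(None)(lambda n: imaging.camera_model(n))' h.py
sed -i 's/\[550,-100,0\./[550,15,0./g' fit.py; python3 fit.py
```

```text
('top',) [5.45615e+02 1.50520e+01 5.60000e-02] 0.31374267024859914
('top',) [ 5.46889e+02  1.40960e+01  5.60000e-02 -7.28000e+00] 0.26277140832715057
('side',) [5.46157e+02 1.79230e+01 4.90000e-02] 0.8539080702779944
('side',) [ 5.47287e+02  2.01830e+01  4.90000e-02 -1.88100e+00] 0.8549553814962114
('top', 'side') [5.45565e+02 1.59220e+01 5.50000e-02] 0.7283979619026855
('top', 'side') [5.45108e+02 1.54200e+01 5.30000e-02 1.93100e+00] 0.6585495154614033
[[-0.5, -0.2], [-0.4, 0.3], [0.8, 0.6], [-0.5, -0.4], [0.3, -0.5], [-0.2, 0.1], [0.1, 0.2], [-0.2, 0.1], [-0.1, -0.0], [-0.1, 0.5], [0.1, 0.3], [1.4, 0.2], [0.3, 0.3], [-0.3, 0.3], [-0.3, -0.1], [0.9, -0.3], [-1.0, -0.1], [-0.0, -0.3], [0.4, 0.3], [-0.1, 0.9], [-1.6, -2.6], [1.2, -0.1]]
(85, 68) [581.1 396.5  30. ]
(58, 118) [562.1 406.   30. ]
(272, 135) [555.5 326.3  30. ]
(250, 192) [534.  334.1  30. ]
(270, 163) [547.4 329.6  15. ]
(735, 335) [481.3 153.9  15. ]
```

```bash
cat > plan.py <<'E'
from h import *
def plan(p,head,N,tilt=True):
    """target TCP p, tool x heading (deg), tool pointing down; N rows"""
    s=r.get_obs(); R=Ro.from_rotvec(s['orientation']); p0=s['eef_pos']
    h=np.radians(head); x=np.array([np.cos(h),np.sin(h),0]); z=np.array([0,0,-1.]); y=np.cross(z,x)
    Rt=Ro.from_matrix(np.c_[x,y,z]); w=(R.inv()*Rt).as_rotvec()
    dp=(np.array(p)-p0)/N
    print('pos',np.round(p0,1),'turn deg',np.round(np.degrees(w),2),'dist',np.round(dp*N,1),'grip',round(s['gripper_width'],3),'F',np.round(s['wrist_force'],1),'t',round(s['time'],2))
    for i in range(N):
        Ri=R*Ro.from_rotvec(w*i/N); d=Ri.inv().apply(dp); print(np.round(d,1),np.round(np.degrees(w/N),2))
E
python3 -c "
from plan import *
plan([561,367,170],69.4,15)"
```

```text
pos [271.1 535.2 253.3] turn deg [-0.    0.   83.74] dist [ 289.9 -168.2  -83.3] grip 1.0 F [0.  0.2 0.5] t 0.8
[-22.3  -1.3   5.6] [-0.    0.    5.58]
[-22.3   0.9   5.6] [-0.    0.    5.58]
[-22.1   3.1   5.6] [-0.    0.    5.58]
[-21.7   5.2   5.6] [-0.    0.    5.58]
[-21.1   7.3   5.6] [-0.    0.    5.58]
[-20.3   9.3   5.6] [-0.    0.    5.58]
[-19.3  11.3   5.6] [-0.    0.    5.58]
[-18.1  13.1   5.6] [-0.    0.    5.58]
[-16.8  14.8   5.6] [-0.    0.    5.58]
[-15.2  16.3   5.6] [-0.    0.    5.58]
[-13.6  17.7   5.6] [-0.    0.    5.58]
[-11.8  19.    5.6] [-0.    0.    5.58]
[-9.9 20.   5.6] [-0.    0.    5.58]
[-7.9 20.9  5.6] [-0.    0.    5.58]
[-5.8 21.6  5.6] [-0.    0.    5.58]
```

Call:
{"fn": "servo_tool", "kwargs": {"moves": [{"dx": -22.3, "dy": -1.3, "dz": 5.6, "wz": 5.6, "hand": 100}, {"dx": -22.3, "dy": 0.9, "dz": 5.6, "wz": 5.6}, {"dx": -22.1, "dy": 3.1, "dz": 5.6, "wz": 5.6}, {"dx": -21.7, "dy": 5.2, "dz": 5.6, "wz": 5.6}, {"dx": -21.1, "dy": 7.3, "dz": 5.6, "wz": 5.6}]}}

```text
schema error: expected keys dx, dy, dz, wx, wy, wz, hand
```

Call:
{"fn": "servo_tool", "kwargs": {"moves": [{"dx": -20.3, "dy": 9.3, "dz": 5.6, "wz": 5.6}, {"dx": -19.3, "dy": 11.3, "dz": 5.6, "wz": 5.6}, {"dx": -18.1, "dy": 13.1, "dz": 5.6, "wz": 5.6}, {"dx": -16.8, "dy": 14.8, "dz": 5.6, "wz": 5.6}, {"dx": -15.2, "dy": 16.3, "dz": 5.6, "wz": 5.6}]}}

```text
schema error: expected keys dx, dy, dz, wx, wy, wz, hand
```

Call:
{"fn": "servo_tool", "kwargs": {"moves": [{"dx": -13.6, "dy": 17.7, "dz": 5.6, "wz": 5.6}, {"dx": -11.8, "dy": 19, "dz": 5.6, "wz": 5.6}, {"dx": -9.9, "dy": 20, "dz": 5.6, "wz": 5.5}, {"dx": -7.9, "dy": 20.9, "dz": 5.6, "wz": 5.5}, {"dx": -5.8, "dy": 21.6, "dz": 5.6, "wz": 5.4}]}}

```text
schema error: expected keys dx, dy, dz, wx, wy, wz, hand
```

Call:
{"fn": "servo_tool", "kwargs": {"moves": [{}, {}, {}, {}, {}]}}

```text
schema error: expected keys dx, dy, dz, wx, wy, wz, hand
```

Run:
```python
from h import *
s=r.get_obs(); print(s['eef_pos'],s['orientation'],s['joints'])
im=shot('wrist','w1.png'); m=imaging.camera_model('wrist'); print(m)
cv2.imwrite('pics/w1b.png',cv2.resize(im[:,:,::-1],(800,600),interpolation=cv2.INTER_CUBIC))
import json; json.dump(dict(p=list(s['eef_pos']),o=list(s['orientation'])),open('w1.json','w'))
```

```text
[271.0831722  535.2325191  253.28653498] [-7.29606145e-01 -3.05568303e+00  1.55432122e-04] [ 9.86899441e-01  3.58771741e-01  1.51039235e+00 -2.28587724e-05
  1.27252591e+00 -1.15126437e-01]
{'fx': 312.3636972101406, 'fy': 312.3636972101406, 'cx': 253.50955817690547, 'cy': 191.7142867228716, 'T_tool_cam': array([[ 3.95690175e-04, -9.61868388e-01, -2.73512425e-01,
         6.97560779e+01],
       [ 9.99999851e-01,  2.77732797e-04,  4.69988584e-04,
         2.22655451e-01],
       [-3.76103791e-04, -2.73512571e-01,  9.61868355e-01,
        -1.19031343e+02],
       [ 0.00000000e+00,  0.00000000e+00,  0.00000000e+00,
         1.00000000e+00]])}
```

View pics/w1b.png

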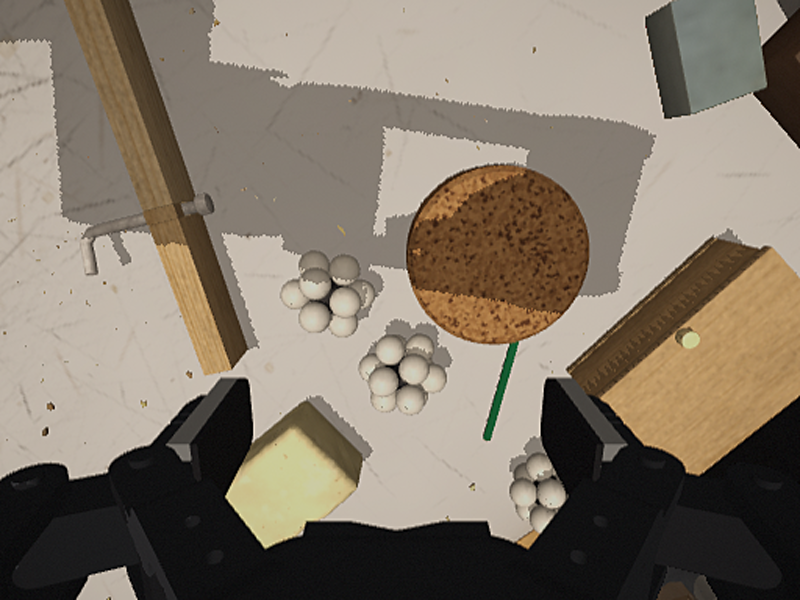

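Call:
{"fn": "servo_tool", "kwargs": {"moves": [{"dx": -22.3, "dy": -1.3, "dz": 5.6, "wx": 0, "wy": 0, "wz": 5.6, "hand": 100}, {"dx": -22.3, "dy": 0.9, "dz": 5.6, "wx": 0, "wy": 0, "wz": 5.6, "hand": 100}, {"dx": -22.1, "dy": 3.1, "dz": 5.6, "wx": 0, "wy": 0, "wz": 5.6, "hand": 100}, {"dx": -21.7, "dy": 5.2, "dz": 5.6, "wx": 0, "wy": 0, "wz": 5.6, "hand": 100}, {"dx": -21.1, "dy": 7.3, "dz": 5.6, "wx": 0, "wy": 0, "wz": 5.6, "hand": 100}]}}

```text
time: 1.27
eef_pos: [368.4, 478.7, 225.1]
orientation: [1.454, 2.785, 0.0]
wrist_force: [-0.0, -0.1, 0.3]
gripper_width: 1.002
```

Call:
{"fn": "servo_tool", "kwargs": {"moves": [{"dx": -20.3, "dy": 9.3, "dz": 5.6, "wx": 0, "wy": 0, "wz": 5.6, "hand": 100}, {"dx": -19.3, "dy": 11.3, "dz": 5.6, "wx": 0, "wy": 0, "wz": 5.6, "hand": 100}, {"dx": -18.1, "dy": 13.1, "dz": 5.6, "wx": 0, "wy": 0, "wz": 5.6, "hand": 100}, {"dx": -16.8, "dy": 14.8, "dz": 5.6, "wx": 0, "wy": 0, "wz": 5.6, "hand": 100}, {"dx": -15.2, "dy": 16.3, "dz": 5.6, "wx": 0, "wy": 0, "wz": 5.6, "hand": 100}]}}

```text
time: 1.68
eef_pos: [465.1, 422.3, 197.1]
orientation: [2.084, 2.35, 0.0]
wrist_force: [1.2, 0.2, 0.6]
gripper_width: 1.004
```

Call:
{"fn": "servo_tool", "kwargs": {"moves": [{"dx": -13.6, "dy": 17.7, "dz": 5.6, "wx": 0, "wy": 0, "wz": 5.6, "hand": 100}, {"dx": -11.8, "dy": 19, "dz": 5.6, "wx": 0, "wy": 0, "wz": 5.6, "hand": 100}, {"dx": -9.9, "dy": 20, "dz": 5.6, "wx": 0, "wy": 0, "wz": 5.5, "hand": 100}, {"dx": -7.9, "dy": 20.9, "dz": 5.6, "wx": 0, "wy": 0, "wz": 5.5, "hand": 100}, {"dx": -5.8, "dy": 21.6, "dz": 5.6, "wx": 0, "wy": 0, "wz": 5.4, "hand": 100}]}}

```text
time: 2.1
eef_pos: [561.5, 366.0, 169.0]
orientation: [2.585, 1.785, -0.0]
wrist_force: [1.0, 0.3, 0.4]
gripper_width: 0.994
```

Call:
{"fn": "servo_tool", "kwargs": {"moves": [{"dx": 0, "dy": 0, "dz": 0, "wx": 0, "wy": 0, "wz": 0, "hand": 100}, {"dx": 0, "dy": 0, "dz": 0, "wx": 0, "wy": 0, "wz": 0, "hand": 100}, {"dx": 0, "dy": 0, "dz": 0, "wx": 0, "wy": 0, "wz": 0, "hand": 100}, {"dx": 0, "dy": 0, "dz": 0, "wx": 0, "wy": 0, "wz": 0, "hand": 100}, {"dx": 0, "dy": 0, "dz": 0, "wx": 0, "wy": 0, "wz": 0, "hand": 100}]}}

```text
time: 2.52
eef_pos: [559.7, 367.3, 169.6]
orientation: [-2.579, -1.794, -0.0]
wrist_force: [-0.3, 0.7, -0.2]
gripper_width: 0.996
```

Run:
```python
from h import *
s=r.get_obs(); print(s['eef_pos'],s['orientation'],s['joints'])
im=shot('wrist','w2.png')
cv2.imwrite('pics/w2b.png',cv2.resize(im[:,:,::-1],(800,600),interpolation=cv2.INTER_CUBIC))
import json; json.dump(dict(p=list(s['eef_pos']),o=list(s['orientation'])),open('w2.json','w'))
```

```text
[559.74855314 367.29132957 169.63282336] [-2.57894027e+00 -1.79377492e+00 -8.77120880e-05] [4.77515158e-01 5.32951105e-01 1.43874455e+00 1.86650211e-04
 1.16986319e+00 8.32776015e-01]
```

View pics/w2b.png

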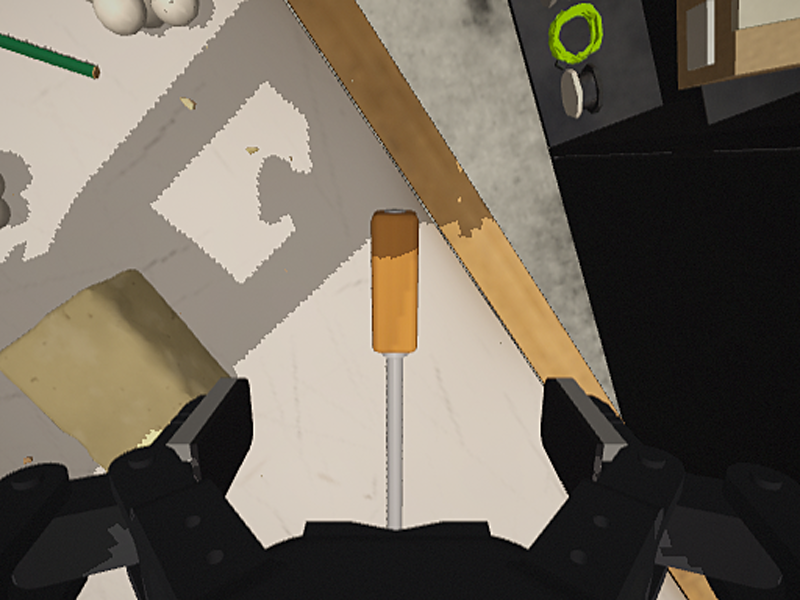

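```bash
cat >> h.py <<'E'
import json
def wray(jf,px,z):
    d=json.load(open(jf)); m=cm('wrist'); T=np.array(m['T_tool_cam']); R=Ro.from_rotvec(d['o'])
    c=np.array([(px[0]-m['cx'])/m['fx'],(px[1]-m['cy'])/m['fy'],1])
    v=R.apply(T[:3,:3]@c); o=R.apply(T[:3,3])+d['p']; return o+v*(z-o[2])/v[2]
E
python3 - <<'E'
from h import *
g=lambda p:(np.array(p)+.5)*.64-.5
P=[]
for p,z in(((371,214),30),((418,214),30),((373,352),30),((417,352),30),((395,362),15),((394.5,520),15)):
    q=wray('w2.json',g(p),z);P.append(q);print(p,np.round(q,1))
print(np.mean(P[:4],0)); d=P[5]-P[4]; print(np.degrees(np.arctan2(d[1],d[0])))
d=(P[2]+P[3]-P[0]-P[1]); print(np.degrees(np.arctan2(d[1],d[0])),np.linalg.norm(d)/2)
E
python3 -c "
from plan import *
plan([562,366,90],69.4,5)"
```

```text
(371, 214) [561.9 412.4  30. ]
(418, 214) [585.  403.8  30. ]
(373, 352) [534.9 339.6  30. ]
(417, 352) [558.4 330.9  30. ]
(395, 362) [542.3 323.6  15. ]
(394.5, 520) [502.4 217.1  15. ]
[560.0458776  371.67923752  30.        ]
-110.54903666479888
-110.18708507812428 77.58384615681656
pos [559.8 367.3 169.6] turn deg [ 0.   -0.01  0.23] dist [  2.2  -1.3 -79.6] grip 1.005 F [ 0.3 -0.5 -0.4] t 2.57
[-0.1  0.5 15.9] [ 0.   -0.    0.05]
[-0.1  0.5 15.9] [ 0.   -0.    0.05]
[-0.1  0.5 15.9] [ 0.   -0.    0.05]
[-0.1  0.5 15.9] [ 0.   -0.    0.05]
[-0.1  0.5 15.9] [ 0.   -0.    0.05]
```

Call:
{"fn": "servo_tool", "kwargs": {"moves": [{"dx": 0.5, "dy": 0, "dz": 20, "wx": 0, "wy": 0, "wz": 0, "hand": 50}, {"dx": 0.5, "dy": 0, "dz": 20, "wx": 0, "wy": 0, "wz": 0, "hand": 50}, {"dx": 0.5, "dy": 0, "dz": 20, "wx": 0, "wy": 0, "wz": 0, "hand": 50}, {"dx": 0.5, "dy": 0, "dz": 20, "wx": 0, "wy": 0, "wz": 0, "hand": 50}, {"dx": 0, "dy": 0, "dz": 15, "wx": 0, "wy": 0, "wz": 0, "hand": 50}]}}

```text
time: 2.98
eef_pos: [560.2, 368.8, 73.0]
orientation: [-2.579, -1.793, 0.002]
wrist_force: [-0.7, 0.2, 0.4]
gripper_width: 0.501
```

Call:
{"fn": "servo_tool", "kwargs": {"moves": [{"dx": 0, "dy": 0, "dz": 12, "wx": 0, "wy": 0, "wz": 0, "hand": 50}, {"dx": 0, "dy": 0, "dz": 12, "wx": 0, "wy": 0, "wz": 0, "hand": 50}, {"dx": 0, "dy": 0, "dz": 10, "wx": 0, "wy": 0, "wz": 0, "hand": 50}, {"dx": 0, "dy": 0, "dz": 8, "wx": 0, "wy": 0, "wz": 0, "hand": 50}, {"dx": 0, "dy": 0, "dz": 0, "wx": 0, "wy": 0, "wz": 0, "hand": 50}]}}

```text
time: 3.4
eef_pos: [560.4, 368.1, 30.7]
orientation: [-2.58, -1.792, 0.004]
wrist_force: [-0.4, 0.1, -0.3]
gripper_width: 0.498
```

Run:
```python
from h import *
s=r.get_obs(); print(s['eef_pos'],s['gripper_width'],s['wrist_force'])
im=shot('wrist','w3.png')
cv2.imwrite('pics/w3b.png',cv2.resize(im[:,:,::-1],(800,600),interpolation=cv2.INTER_CUBIC))
```

```text
[560.36469792 368.0696433   30.68273374] 0.4984765756927985 [-0.41361099  0.05756258 -0.3162871 ]
```

View pics/w3b.png

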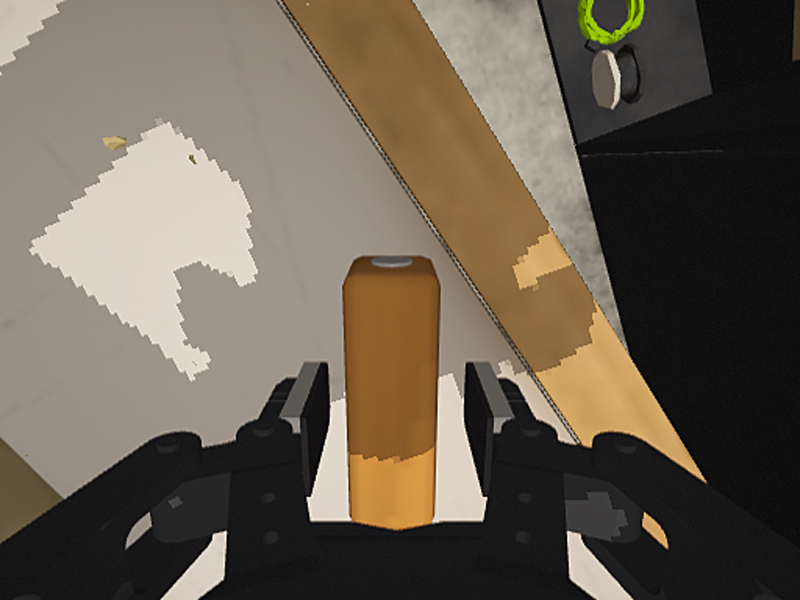

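Run:
```python
from h import *
s=r.get_obs(); json.dump(dict(p=list(s['eef_pos']),o=list(s['orientation'])),open('w3.json','w'))
g=lambda p:(np.array(p)+.5)*.64-.5
R=Ro.from_rotvec(s['orientation'])
for p,z in(((343,287),30),((439,287),30),((349,522),30),((435,522),30),((397,527),28)):
    q=wray('w3.json',g(p),z);print(p,np.round(R.inv().apply(q-s['eef_pos']),1))
print(R.as_matrix())
```

```text
(343, 287) [ 38.6 -14.1   1.6]
(439, 287) [38.6 10.3  1.5]
(349, 522) [-32.9 -14.5   1.6]
(435, 522) [-32.9  10.9   1.6]
(397, 527) [-36.4  -0.3   3.6]
[[ 3.49485584e-01  9.36940986e-01 -1.18997681e-03]
 [ 9.36941175e-01 -3.49486487e-01 -6.55271953e-04]
 [-1.02983197e-03 -8.85930172e-04 -9.99999077e-01]]
```

Call:
{"fn": "servo_tool", "kwargs": {"moves": [{"dx": 0.5, "dy": -0.8, "dz": 2, "wx": 0, "wy": 0, "wz": 0, "hand": 50}, {"dx": 0.5, "dy": -0.7, "dz": 2, "wx": 0, "wy": 0, "wz": 0, "hand": 50}, {"dx": 0, "dy": 0, "dz": 0, "wx": 0, "wy": 0, "wz": 0, "hand": 50}, {"dx": 0, "dy": 0, "dz": 0, "wx": 0, "wy": 0, "wz": 0, "hand": 20}, {"dx": 0, "dy": 0, "dz": 0, "wx": 0, "wy": 0, "wz": 0, "hand": 15}], "newtons": 60}}

```text
time: 3.87
eef_pos: [560.7, 370.2, 29.1]
orientation: [2.58, 1.792, 0.002]
wrist_force: [-1.0, -0.0, -0.9]
gripper_width: 0.291
```

Call:
{"fn": "servo_tool", "kwargs": {"moves": [{"dx": 0, "dy": 0, "dz": 0, "wx": 0, "wy": 0, "wz": 0, "hand": 10}, {"dx": 0, "dy": 0, "dz": 0, "wx": 0, "wy": 0, "wz": 0, "hand": 10}, {"dx": 0, "dy": 0, "dz": 0, "wx": 0, "wy": 0, "wz": 0, "hand": 10}, {"dx": 0, "dy": 0, "dz": 0, "wx": 0, "wy": 0, "wz": 0, "hand": 10}, {"dx": 0, "dy": 0, "dz": 0, "wx": 0, "wy": 0, "wz": 0, "hand": 10}], "newtons": 60}}

```text
time: 4.28
eef_pos: [560.7, 370.2, 28.9]
orientation: [2.581, 1.791, 0.002]
wrist_force: [-0.3, -0.6, 5.8]
gripper_width: 0.293
```

Call:
{"fn": "servo_tool", "kwargs": {"moves": [{"dx": 0, "dy": 0, "dz": -5, "wx": 0, "wy": 0, "wz": 0, "hand": 10}, {"dx": 0, "dy": 0, "dz": -10, "wx": 0, "wy": 0, "wz": 0, "hand": 10}, {"dx": 0, "dy": 0, "dz": -15, "wx": 0, "wy": 0, "wz": 0, "hand": 10}, {"dx": 0, "dy": 0, "dz": -15, "wx": 0, "wy": 0, "wz": 0, "hand": 10}, {"dx": 0, "dy": 0, "dz": -10, "wx": 0, "wy": 0, "wz": 0, "hand": 10}]}}

```text
time: 4.7
eef_pos: [560.5, 370.1, 84.9]
orientation: [2.581, 1.792, 0.001]
wrist_force: [0.5, 0.6, -0.6]
gripper_width: 0.289
```

```bash
python3 -c "
from plan import *
plan([528,333,114],93.2,5)"
```

```text
pos [560.5 370.1  84.9] turn deg [  0.04  -0.03 -23.66] dist [-32.5 -37.1  29.1] grip 0.289 F [ 0.5  0.6 -0.6] t 4.7
[-9.2 -3.5 -5.8] [ 0.01 -0.01 -4.73]
[-8.9 -4.2 -5.8] [ 0.01 -0.01 -4.73]
[-8.5 -5.  -5.8] [ 0.01 -0.01 -4.73]
[-8.1 -5.6 -5.8] [ 0.01 -0.01 -4.73]
[-7.6 -6.3 -5.8] [ 0.01 -0.01 -4.73]
```

Call:
{"fn": "servo_tool", "kwargs": {"moves": [{"dx": -9.2, "dy": -3.5, "dz": -5.8, "wx": 0, "wy": 0, "wz": -4.7, "hand": 10}, {"dx": -8.9, "dy": -4.2, "dz": -5.8, "wx": 0, "wy": 0, "wz": -4.7, "hand": 10}, {"dx": -8.5, "dy": -5, "dz": -5.8, "wx": 0, "wy": 0, "wz": -4.7, "hand": 10}, {"dx": -8.1, "dy": -5.6, "dz": -5.8, "wx": 0, "wy": 0, "wz": -4.8, "hand": 10}, {"dx": -7.6, "dy": -6.3, "dz": -5.8, "wx": 0, "wy": 0, "wz": -4.8, "hand": 10}]}}

```text
time: 5.12
eef_pos: [527.2, 332.4, 112.8]
orientation: [-2.153, -2.288, 0.001]
wrist_force: [-0.0, -0.6, -1.4]
gripper_width: 0.293
```

Call:
{"fn": "servo_tool", "kwargs": {"moves": [{"dx": 0, "dy": 0, "dz": 0, "wx": 0, "wy": 0, "wz": 0, "hand": 10}, {"dx": 0, "dy": 0, "dz": 0, "wx": 0, "wy": 0, "wz": 0, "hand": 10}, {"dx": 0, "dy": 0, "dz": 0, "wx": 0, "wy": 0, "wz": 0, "hand": 10}, {"dx": 0, "dy": 0, "dz": 0, "wx": 0, "wy": 0, "wz": 0, "hand": 10}, {"dx": 0, "dy": 0, "dz": 0, "wx": 0, "wy": 0, "wz": 0, "hand": 10}]}}

```text
time: 5.53
eef_pos: [528.0, 333.2, 111.9]
orientation: [-2.159, -2.282, 0.0]
wrist_force: [0.0, -0.3, -1.2]
gripper_width: 0.292
```

Run:
```python
from h import *
s=r.get_obs(); print(s['eef_pos'],s['orientation'],s['gripper_width'],s['wrist_force'])
a=shot('top','t1.png'); b=shot('side','s1.png')
cv2.imwrite('pics/t1b.png',cv2.resize(a[130:220,170:350,::-1],(800,400),interpolation=cv2.INTER_CUBIC))
cv2.imwrite('pics/s1b.png',cv2.resize(b[110:290,230:380,::-1],(500,600),interpolation=cv2.INTER_CUBIC))
```

```text
[527.97643053 333.19625401 111.8888499 ] [-2.15878437e+00 -2.28221619e+00  4.05425769e-04] 0.2917073475856054 [ 0.03925548 -0.26773443 -1.23898955]
```

View pics/t1b.png

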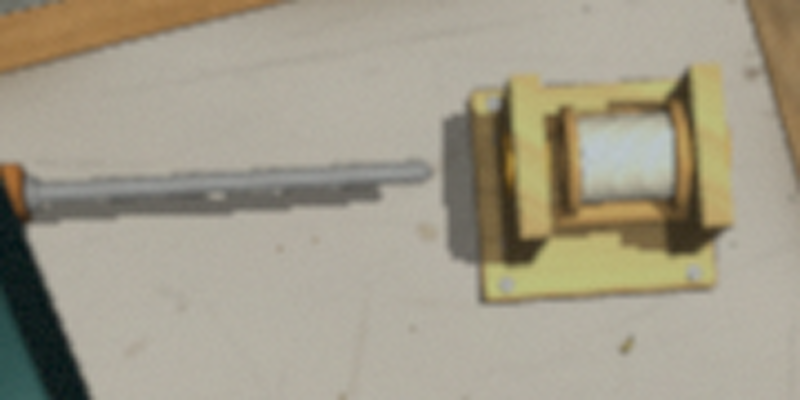

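View pics/s1b.png

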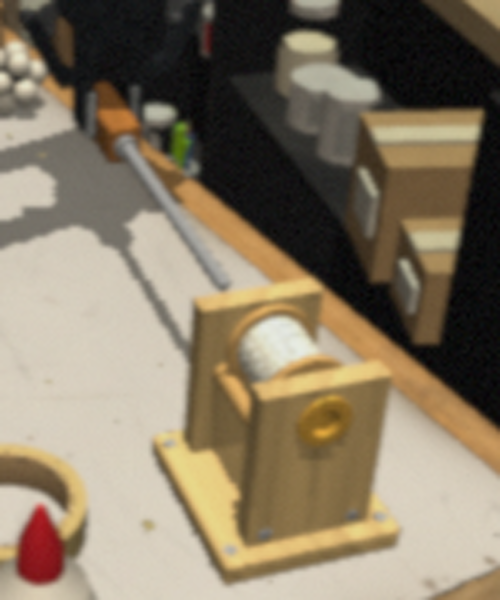

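Run:
```python
import cv2
a=cv2.imread('pics/t1.png');b=cv2.imread('pics/s1.png')
cv2.imwrite('pics/t1c.png',cv2.resize(a[155:185,170:270],(800,240),interpolation=cv2.INTER_CUBIC))
cv2.imwrite('pics/s1c.png',cv2.resize(b[145:205,255:305],(500,600),interpolation=cv2.INTER_CUBIC))
```

```text
(no output)
```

View pics/t1c.png

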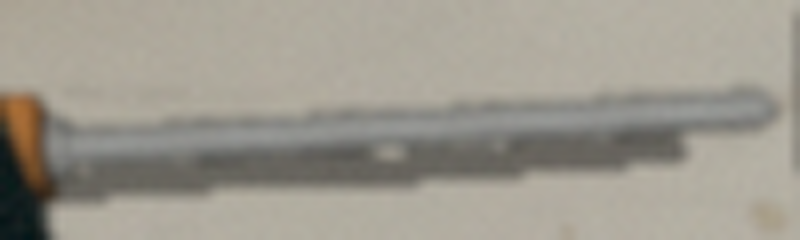

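View pics/s1c.png

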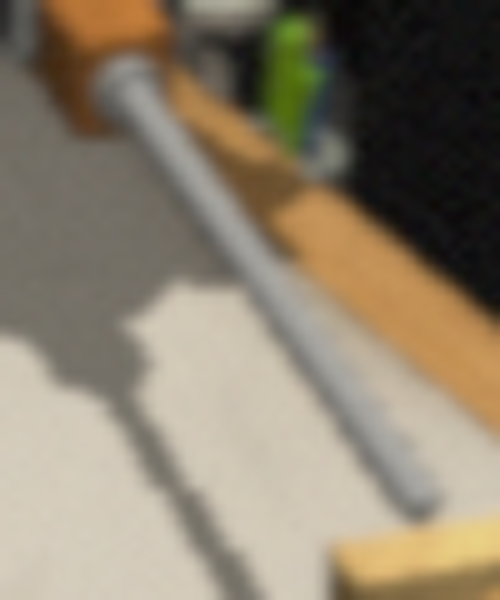

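```bash
cat > rod.py <<'E'
from fit import *
def lines(topA,topB,sideA,sideB,tipT,tipS,y0=330,y1=104):
    # rod param: x at y0, x at y1, z at y0, z at y1 ; point-to-line residual
    def f(v):
        o=[]
        for n,pts in(('top',(topA,topB)),('side',(sideA,sideB))):
            P=proj(n,[v[0],y0,v[2]]);Q=proj(n,[v[1],y1,v[3]]);d=(Q-P)/np.linalg.norm(Q-P)
            for p in pts: e=np.array(p)-P; o.append(d[0]*e[1]-d[1]*e[0])
        return np.array(o)
    return least_squares(f,[528,541,98,98]),f
if __name__=='__main__':
    t=lambda p:(np.array(p)+.5)/8-.5+[170,155]
    s=lambda p:(np.array(p)+.5)/10-.5+[255,145]
    tA,tB,sA,sB=t((100,144)),t((760,108)),s((150,105)),s((412,492))
    g,f=lines(tA,tB,sA,sB,0,0); print('rod x,z at y330,y104',np.round(g.x,1),g.cost)
    ST={}
    for sel in(('top',),('side',),('top','side')):
        q=least_squares(res,[545,15,.05],args=(sel,),loss='soft_l1').x; ST[sel]=q
        # axis as seen: x at stand y=+42,-42
        c,si=np.cos(q[2]),np.sin(q[2])
        for k in(42,-42): print(sel,'bush',np.round([q[0]-si*k,q[1]+c*k],1))
        print(' heading deg',270+np.degrees(q[2]))
    v=g.x; print('rod heading',270+np.degrees(np.arctan2(v[1]-v[0],226)),'pitch',np.degrees(np.arctan2(v[3]-v[2],226)))
    for y in(57,-27): k=(330-y)/226; print('rod extrap at y',y,v[0]+k*(v[1]-v[0]),v[2]+k*(v[3]-v[2]))
    # tip
    print('tip top z=98',ray('top',t((778,108)),98),'side',ray('side',s((425,510)),98))
E
python3 rod.py
```

```text
rod x,z at y330,y104 [527.6 540.6 105.3  98.7] 1.2241091341301951e-21
('top',) bush [543.3  57. ]
('top',) bush [548.  -26.9]
 heading deg 273.19395676514773
('side',) bush [544.1  59.9]
('side',) bush [548.2 -24. ]
 heading deg 272.8271191742492
('top', 'side') bush [543.2  57.9]
('top', 'side') bush [547.9 -26. ]
 heading deg 273.16226355030534
rod heading 273.2866307809482 pitch -1.6663963960636357
rod extrap at y 57 543.2920004479939 97.37454376841907
rod extrap at y -27 548.1157447753772 94.93078996919769
tip top z=98 [540.61817158 101.01114806  98.        ] side [541.14363536 105.68233367  98.        ]
```

Run:
```python
from h import *
from scipy.ndimage import map_coordinates, gaussian_filter
def scan(f,A,B,n=12,w=7):
    im=cv2.imread(f).astype(float); A=np.array(A,float);B=np.array(B,float)
    d=(B-A)/np.linalg.norm(B-A); nn=np.array([-d[1],d[0]]); u=np.arange(-w,w+.01,.1); L=np.linalg.norm(B-A)
    for k in np.linspace(.05,.95,n):
        P=A+k*(B-A)
        # average along the rod +-L/2n
        pr=0
        for j in np.linspace(-L/2/n,L/2/n,9):
            q=P+j*d+u[:,None]*nn
            pr=pr+np.stack([map_coordinates(im[:,:,c],[q[:,1],q[:,0]],order=1) for c in range(3)],1)/9
        pr=gaussian_filter(pr,[4,0]); g=np.linalg.norm(np.gradient(pr,axis=0),axis=1)
        pk=[i for i in range(1,len(g)-1) if g[i]>g[i-1] and g[i]>=g[i+1] and g[i]>.8]
        print(np.round(P,1),[(round(u[i],1),round(g[i],1)) for i in pk])
t=lambda p:(np.array(p)+.5)/8-.5+[170,155]
s=lambda p:(np.array(p)+.5)/10-.5+[255,145]
print('top');scan('pics/t1.png',t((80,144)),t((770,108)))
print('side');scan('pics/s1.png',s((150,105)),s((415,497)))
```

```text
top
[183.9 172.3] [(np.float64(-2.4), np.float64(2.8)), (np.float64(-0.7), np.float64(1.3)), (np.float64(1.4), np.float64(3.5)), (np.float64(6.3), np.float64(4.0))]
[190.9 172. ] [(np.float64(-2.5), np.float64(2.9)), (np.float64(-0.6), np.float64(1.1)), (np.float64(1.6), np.float64(3.2)), (np.float64(6.4), np.float64(4.2))]
[198.  171.6] [(np.float64(-2.5), np.float64(3.0)), (np.float64(-0.9), np.float64(1.5)), (np.float64(1.6), np.float64(4.0)), (np.float64(6.2), np.float64(4.8))]
[205.  171.2] [(np.float64(-2.5), np.float64(2.8)), (np.float64(-0.7), np.float64(1.2)), (np.float64(1.4), np.float64(3.9)), (np.float64(6.3), np.float64(4.9))]
[212.1 170.9] [(np.float64(-2.7), np.float64(3.0)), (np.float64(-0.9), np.float64(1.1)), (np.float64(1.5), np.float64(4.0)), (np.float64(6.4), np.float64(3.9))]
[219.2 170.5] [(np.float64(-2.5), np.float64(2.8)), (np.float64(-0.9), np.float64(1.4)), (np.float64(1.0), np.float64(3.1)), (np.float64(4.0), np.float64(1.9)), (np.float64(6.5), np.float64(3.0))]
[226.2 170.1] [(np.float64(-2.6), np.float64(2.9)), (np.float64(-0.7), np.float64(1.1)), (np.f
[... 2034 characters left out ...]
1), np.float64(0.8)), (np.float64(0.7), np.float64(3.2)), (np.float64(2.9), np.float64(5.3))]
[288.2 182.7] [(np.float64(-6.0), np.float64(2.6)), (np.float64(-2.0), np.float64(1.0)), (np.float64(0.5), np.float64(3.1)), (np.float64(2.8), np.float64(5.2))]
[290.4 185.9] [(np.float64(-6.3), np.float64(2.3)), (np.float64(-2.3), np.float64(1.5)), (np.float64(0.5), np.float64(3.1)), (np.float64(2.8), np.float64(5.3))]
[292.6 189.1] [(np.float64(-6.3), np.float64(0.9)), (np.float64(-2.6), np.float64(1.8)), (np.float64(0.5), np.float64(3.3)), (np.float64(2.8), np.float64(5.6))]
[294.7 192.3] [(np.float64(-2.8), np.float64(1.8)), (np.float64(0.3), np.float64(3.2)), (np.float64(2.7), np.float64(5.5))]
```

Run:
```python
from rod import *
tA,tB=np.array([190.9,172.1]),np.array([261.5,168.1])
sA,sB=np.array([270.9,157.])+1.4*np.array([-.829,.56]),np.array([294.7,192.3])
for dx in(0,.8):
  g,f=lines(tA,tB,sA,sB,0,0); v=g.x
  print(np.round(v,1),'head',270+np.degrees(np.arctan2(v[1]-v[0],226)),'pitch',np.degrees(np.arctan2(v[3]-v[2],226)))
  for y in(57,-27): k=(330-y)/226; print(y,v[0]+k*(v[1]-v[0]),v[2]+k*(v[3]-v[2]))
  break
# side image: predicted bush axis line with side-fit stand, extended; rod offset from it in px
q=least_squares(res,[545,15,.05],args=(('side',),),loss='soft_l1').x
c,s=np.cos(q[2]),np.sin(q[2])
for z in(96,98,100,102):
  P,Q=[proj('side',[q[0]-s*k,q[1]+c*k,z]) for k in(310,90)]
  d=(Q-P)/np.linalg.norm(Q-P); print(z,[round(float(d[0]*(p-P)[1]-d[1]*(p-P)[0]),2) for p in(sA,sB)])
q=least_squares(res,[545,15,.05],args=(('top',),),loss='soft_l1').x
c,s=np.cos(q[2]),np.sin(q[2])
P,Q=[proj('top',[q[0]-s*k,q[1]+c*k,100]) for k in(310,90)]
d=(Q-P)/np.linalg.norm(Q-P); print('top',[round(float(d[0]*(p-P)[1]-d[1]*(p-P)[0]),2) for p in(tA,tB)])
```

```text
[529.3 540.9  94.2  98.5] head 272.93247216799335 pitch 1.081485719209427
57 543.3346867806074 99.38759118888562
-27 547.6376734397553 100.97332039220497
96 [0.63, -0.16]
98 [1.08, 0.35]
100 [1.53, 0.86]
102 [1.99, 1.38]
top [-0.1, -0.01]
```

Call:
{"fn": "servo_tool", "kwargs": {"moves": [{"dx": -6, "dy": 0, "dz": -1, "wx": 0, "wy": 0, "wz": 0, "hand": 10}, {"dx": -7, "dy": 0, "dz": -1, "wx": 0, "wy": 0, "wz": 0, "hand": 10}, {"dx": -7, "dy": 0, "dz": 0, "wx": 0, "wy": 0, "wz": 0, "hand": 10}, {"dx": -5, "dy": 0, "dz": 0, "wx": 0, "wy": 0, "wz": 0, "hand": 10}, {"dx": 0, "dy": 0, "dz": 0, "wx": 0, "wy": 0, "wz": 0, "hand": 10}]}}

```text
time: 6.05
eef_pos: [529.2, 306.4, 114.3]
orientation: [2.159, 2.282, -0.001]
wrist_force: [-0.3, -0.3, -0.7]
gripper_width: 0.286
```

Call:
{"fn": "servo_tool", "kwargs": {"moves": [{"dx": 0, "dy": 0, "dz": 0, "wx": 0, "wy": 0, "wz": 0, "hand": 10}, {"dx": 0, "dy": 0, "dz": 0, "wx": 0, "wy": 0, "wz": 0, "hand": 10}, {"dx": 0, "dy": 0, "dz": 0, "wx": 0, "wy": 0, "wz": 0, "hand": 10}, {"dx": 0, "dy": 0, "dz": 0, "wx": 0, "wy": 0, "wz": 0, "hand": 10}, {"dx": 0, "dy": 0, "dz": 0, "wx": 0, "wy": 0, "wz": 0, "hand": 10}]}}

```text
time: 6.47
eef_pos: [529.2, 308.1, 114.3]
orientation: [2.157, 2.284, -0.0]
wrist_force: [-1.1, -0.3, -0.6]
gripper_width: 0.289
```

Run:
```python
from h import *
s=r.get_obs(); print(s['eef_pos'],s['orientation'],s['gripper_width'],s['wrist_force'],s['ft_torque'])
a=shot('top','t2.png'); b=shot('side','s2.png')
cv2.imwrite('pics/t2b.png',cv2.resize(a[140:200,250:350,::-1],(800,480),interpolation=cv2.INTER_CUBIC))
cv2.imwrite('pics/s2b.png',cv2.resize(b[140:260,250:350,::-1],(500,600),interpolation=cv2.INTER_CUBIC))
```

```text
[529.15832601 308.12181432 114.25067457] [ 2.15743978e+00  2.28364699e+00 -6.04500180e-05] 0.28873303183944804 [-1.0538644  -0.33746682 -0.62024132] [ 0.01185517  0.02299427 -0.01517183]
```

View pics/t2b.png

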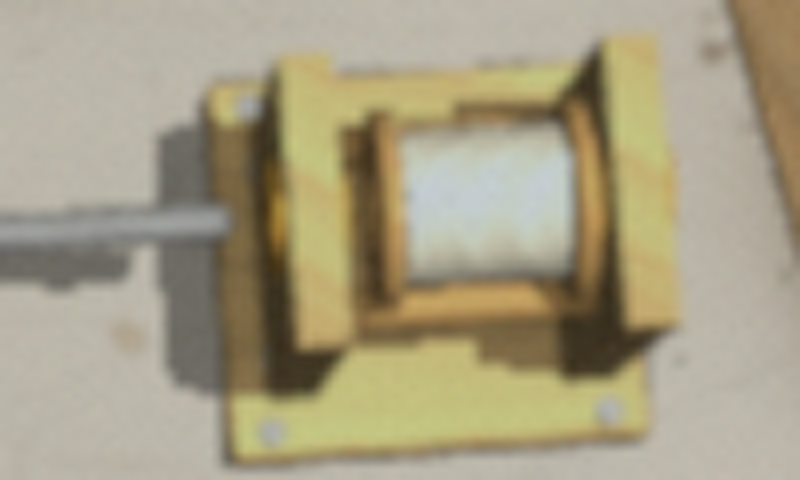

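View pics/s2b.png

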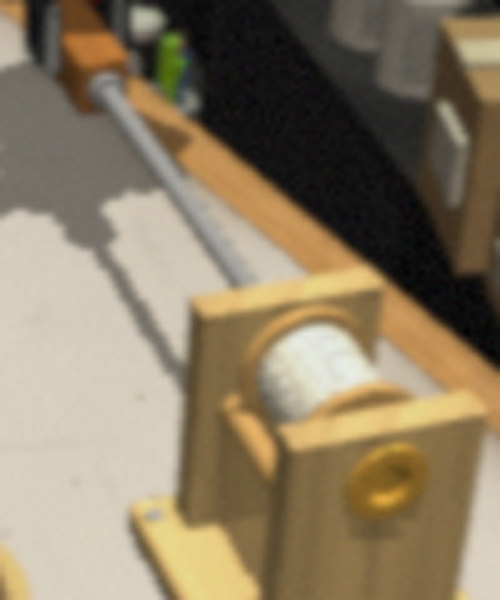

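Run:
```python
from rod import *
a=cv2.imread('pics/t2.png')
q=least_squares(res,[545,15,.05],args=(('top',),),loss='soft_l1').x
c,s=np.cos(q[2]),np.sin(q[2])
W=lambda p:np.array([q[0]+c*p[0]-s*p[1],q[1]+s*p[0]+c*p[1],p[2]])
S=16; big=cv2.resize(a[150:187,262:312],(800,592),interpolation=cv2.INTER_CUBIC)
px=lambda X:tuple(int(v) for v in ((proj('top',X)-[262,150]+.5)*S-.5))
for th in np.radians(np.arange(0,360,10)):
    for r_,y in((16.5,49),(16.5,52)): cv2.circle(big,px(W([r_*np.cos(th),y,100+r_*np.sin(th)])),2,(0,0,255) if y==52 else (255,0,0),-1)
cv2.line(big,px(W([0,100,100])),px(W([0,49,100])),(0,255,0),1)
for e in((38,49),(-38,49),(38,35),(-38,35)): cv2.circle(big,px(W([*e,122])),4,(255,0,255),1)
cv2.imwrite('pics/t2c.png',big)
```

```text
(no output)
```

View pics/t2c.png

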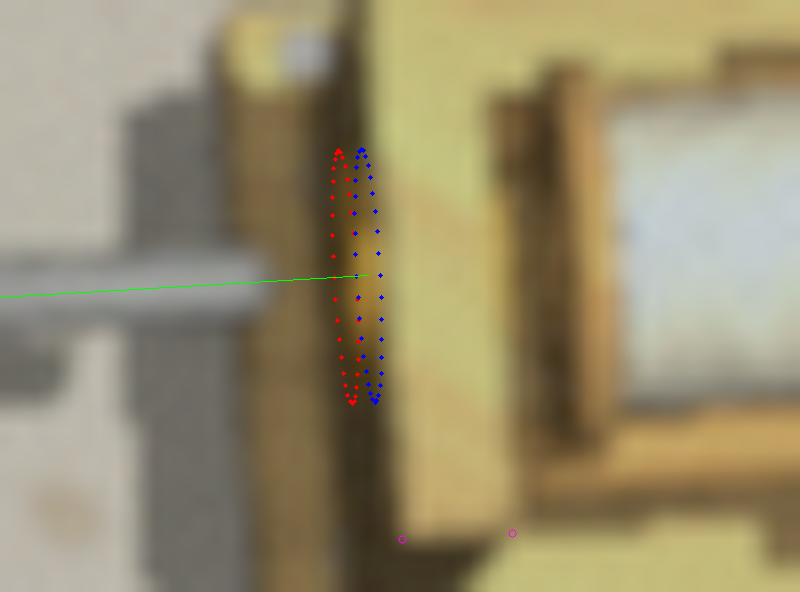

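Call:
{"fn": "servo_tool", "kwargs": {"moves": [{"dx": -3, "dy": 0, "dz": 0, "wx": 0, "wy": 0, "wz": 0, "hand": 10}, {"dx": -4, "dy": 0, "dz": 0, "wx": 0, "wy": 0, "wz": 0, "hand": 10}, {"dx": -4, "dy": 0, "dz": 0, "wx": 0, "wy": 0, "wz": 0, "hand": 10}, {"dx": -4, "dy": 0, "dz": 0, "wx": 0, "wy": 0, "wz": 0, "hand": 10}, {"dx": 0, "dy": 0, "dz": 0, "wx": 0, "wy": 0, "wz": 0, "hand": 10}]}}

```text
time: 6.98
eef_pos: [530.0, 291.9, 114.2]
orientation: [2.158, 2.283, -0.001]
wrist_force: [0.2, -0.2, -1.2]
gripper_width: 0.292
```

Call:
{"fn": "servo_tool", "kwargs": {"moves": [{"dx": -2, "dy": 0, "dz": 0, "wx": 0, "wy": 0, "wz": 0, "hand": 10}, {"dx": -2, "dy": 0, "dz": 0, "wx": 0, "wy": 0, "wz": 0, "hand": 10}, {"dx": -2, "dy": 0, "dz": 0, "wx": 0, "wy": 0, "wz": 0, "hand": 10}, {"dx": -2, "dy": 0, "dz": 0, "wx": 0, "wy": 0, "wz": 0, "hand": 10}, {"dx": 0, "dy": 0, "dz": 0, "wx": 0, "wy": 0, "wz": 0, "hand": 10}]}}

```text
time: 7.4
eef_pos: [530.5, 284.6, 114.3]
orientation: [2.158, 2.283, -0.0]
wrist_force: [0.1, 0.3, -1.1]
gripper_width: 0.294
```

Run:
```python
from h import *
s=r.get_obs(); print(s['eef_pos'],s['orientation'],s['gripper_width'],s['wrist_force'],s['ft_torque'])
a=shot('top','t3.png')
cv2.imwrite('pics/t3b.png',cv2.resize(a[150:187,262:312,::-1],(800,592),interpolation=cv2.INTER_CUBIC))
```

```text
[530.45998587 284.59050467 114.26917203] [ 2.15791580e+00  2.28310691e+00 -4.61157704e-04] 0.29366900974335874 [ 0.05432296  0.30801439 -1.0557506 ] [ 0.00479114 -0.01303948  0.02260217]
```

View pics/t3b.png

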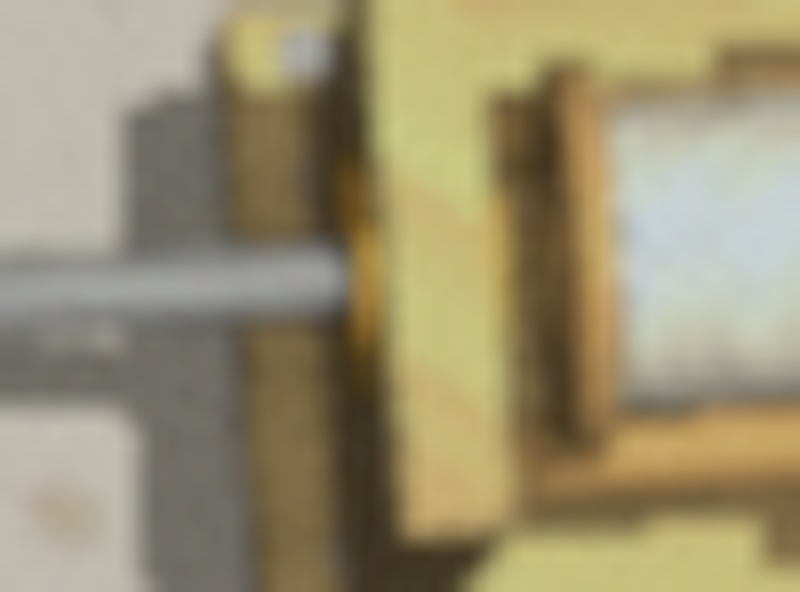

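Call:
{"fn": "servo_tool", "kwargs": {"moves": [{"dx": -5, "dy": 0, "dz": 0, "wx": 0, "wy": 0, "wz": 0, "hand": 10}, {"dx": -6, "dy": 0, "dz": 0, "wx": 0, "wy": 0, "wz": 0, "hand": 10}, {"dx": -6, "dy": 0, "dz": 0, "wx": 0, "wy": 0, "wz": 0, "hand": 10}, {"dx": -6, "dy": 0, "dz": 0, "wx": 0, "wy": 0, "wz": 0, "hand": 10}, {"dx": -5, "dy": 0, "dz": 0, "wx": 0, "wy": 0, "wz": 0, "hand": 10}]}}

```text
time: 7.87
eef_pos: [532.0, 256.1, 114.3]
orientation: [2.158, 2.283, -0.001]
wrist_force: [-0.2, -0.0, -1.5]
gripper_width: 0.291
```

Call:
{"fn": "servo_tool", "kwargs": {"moves": [{"dx": -6, "dy": 0, "dz": 0, "wx": 0, "wy": 0, "wz": 0, "hand": 10}, {"dx": -6, "dy": 0, "dz": 0, "wx": 0, "wy": 0, "wz": 0, "hand": 10}, {"dx": -6, "dy": 0, "dz": 0, "wx": 0, "wy": 0, "wz": 0, "hand": 10}, {"dx": -6, "dy": 0, "dz": 0, "wx": 0, "wy": 0, "wz": 0, "hand": 10}, {"dx": -4, "dy": 0, "dz": 0, "wx": 0, "wy": 0, "wz": 0, "hand": 10}]}}

```text
time: 8.28
eef_pos: [533.6, 228.2, 114.3]
orientation: [2.158, 2.283, -0.0]
wrist_force: [-0.1, 0.9, -0.9]
gripper_width: 0.294
```

Call:
{"fn": "servo_tool", "kwargs": {"moves": [{"dx": -4, "dy": 0, "dz": 0, "wx": 0, "wy": 0, "wz": 0, "hand": 10}, {"dx": -4, "dy": 0, "dz": 0, "wx": 0, "wy": 0, "wz": 0, "hand": 10}, {"dx": -4, "dy": 0, "dz": 0, "wx": 0, "wy": 0, "wz": 0, "hand": 10}, {"dx": -4, "dy": 0, "dz": 0, "wx": 0, "wy": 0, "wz": 0, "hand": 10}, {"dx": 0, "dy": 0, "dz": 0, "wx": 0, "wy": 0, "wz": 0, "hand": 10}]}}

```text
time: 8.7
eef_pos: [534.5, 212.4, 114.2]
orientation: [2.158, 2.283, -0.001]
wrist_force: [0.1, 0.4, -1.2]
gripper_width: 0.291
```

Run:
```python
from h import *
s=r.get_obs(); print(s['eef_pos'],s['orientation'],s['gripper_width'],s['wrist_force'],s['ft_torque'])
a=shot('top','t4.png'); b=shot('side','s4.png')
cv2.imwrite('pics/t4b.png',cv2.resize(a[140:200,260:340,::-1],(800,600),interpolation=cv2.INTER_CUBIC))
cv2.imwrite('pics/s4b.png',cv2.resize(b[190:280,270:370,::-1],(660,594),interpolation=cv2.INTER_CUBIC))
```

```text
[534.51739916 212.36661853 114.23406232] [ 2.15808042e+00  2.28296168e+00 -7.33646586e-04] 0.29125571762388963 [ 0.06106841  0.42414736 -1.17162367] [ 0.00097301 -0.00026414  0.06405031]
```

View pics/t4b.png

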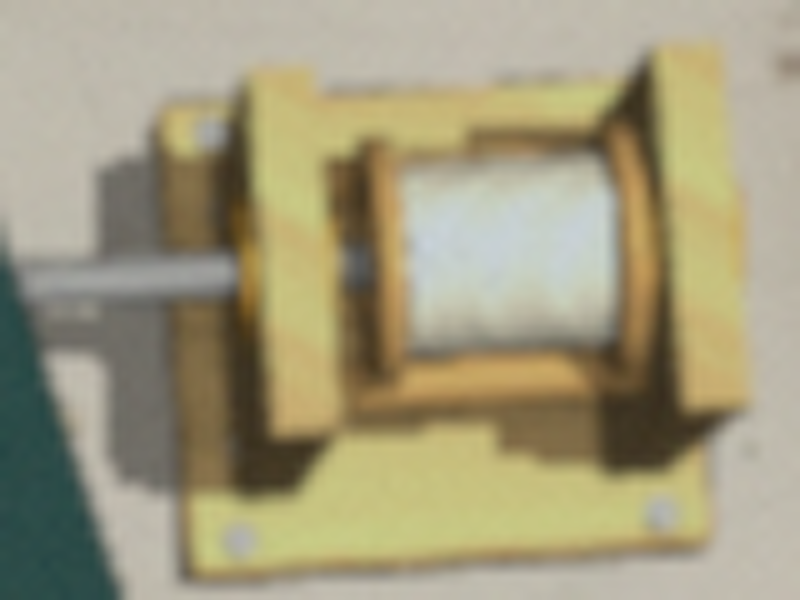

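View pics/s4b.png

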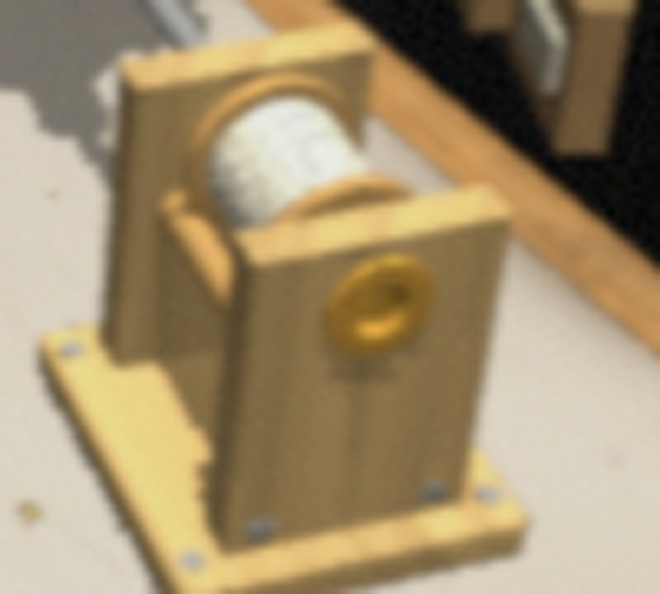

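The rod is visible between the left cheek and the spool, at top crop (355,268). The spool hasn't moved and there is no contact force. I'll go on slowly into the second bushing.

Call:
{"fn": "servo_tool", "kwargs": {"moves": [{"dx": -3, "dy": 0, "dz": 0, "wx": 0, "wy": 0, "wz": 0, "hand": 10}, {"dx": -3, "dy": 0, "dz": 0, "wx": 0, "wy": 0, "wz": 0, "hand": 10}, {"dx": -3, "dy": 0, "dz": 0, "wx": 0, "wy": 0, "wz": 0, "hand": 10}, {"dx": -3, "dy": 0, "dz": 0, "wx": 0, "wy": 0, "wz": 0, "hand": 10}, {"dx": 0, "dy": 0, "dz": 0, "wx": 0, "wy": 0, "wz": 0, "hand": 10}]}}

```text
time: 9.22
eef_pos: [535.2, 200.5, 114.3]
orientation: [2.158, 2.283, -0.001]
wrist_force: [-0.7, 0.8, -0.2]
gripper_width: 0.294
```

Call:
{"fn": "servo_tool", "kwargs": {"moves": [{"dx": -3, "dy": 0, "dz": 0, "wx": 0, "wy": 0, "wz": 0, "hand": 10}, {"dx": -3, "dy": 0, "dz": 0, "wx": 0, "wy": 0, "wz": 0, "hand": 10}, {"dx": -3, "dy": 0, "dz": 0, "wx": 0, "wy": 0, "wz": 0, "hand": 10}, {"dx": -3, "dy": 0, "dz": 0, "wx": 0, "wy": 0, "wz": 0, "hand": 10}, {"dx": 0, "dy": 0, "dz": 0, "wx": 0, "wy": 0, "wz": 0, "hand": 10}]}}

```text
time: 9.63
eef_pos: [535.9, 188.5, 114.3]
orientation: [2.158, 2.283, -0.001]
wrist_force: [-0.3, -0.5, -0.8]
gripper_width: 0.286
```

Run:
```python
from h import *
s=r.get_obs(); print(s['eef_pos'],s['orientation'],s['gripper_width'],s['wrist_force'],s['ft_torque'])
b=shot('side','s5.png')
cv2.imwrite('pics/s5b.png',cv2.resize(b[215:255,305:355,::-1],(750,600),interpolation=cv2.INTER_CUBIC))
```

```text
[535.92000778 188.48117609 114.27221896] [ 2.15805404e+00  2.28288600e+00 -5.34643567e-04] 0.2861141795338439 [-0.29711041 -0.46453552 -0.83407295] [ 0.02231412 -0.00923009 -0.04123522]
```

View pics/s5b.png

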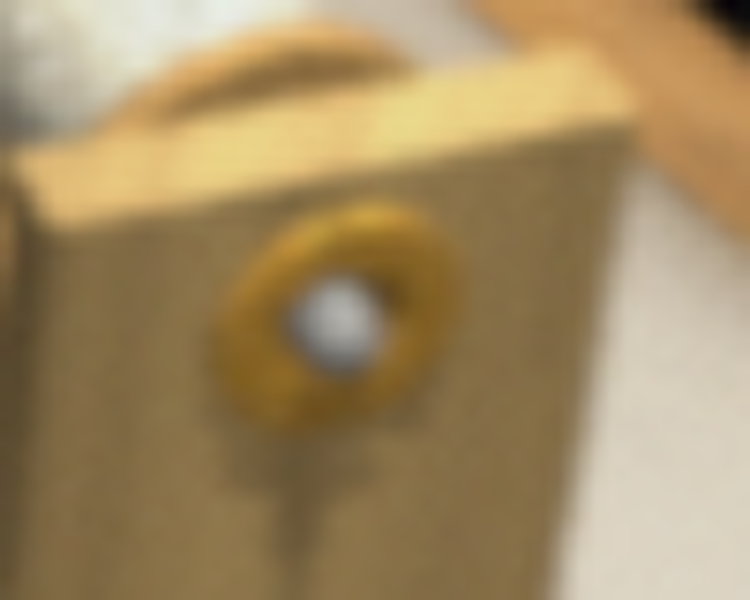

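The tip shows in the far bushing at crop (338,325), inside the bore and without contact. I'll advance the remaining ~31 mm.

Call:
{"fn": "servo_tool", "kwargs": {"moves": [{"dx": -4, "dy": 0, "dz": 0, "wx": 0, "wy": 0, "wz": 0, "hand": 10}, {"dx": -4, "dy": 0, "dz": 0, "wx": 0, "wy": 0, "wz": 0, "hand": 10}, {"dx": -4, "dy": 0, "dz": 0, "wx": 0, "wy": 0, "wz": 0, "hand": 10}, {"dx": -4, "dy": 0, "dz": 0, "wx": 0, "wy": 0, "wz": 0, "hand": 10}, {"dx": -3, "dy": 0, "dz": 0, "wx": 0, "wy": 0, "wz": 0, "hand": 10}]}}

```text
time: 10.1
eef_pos: [537.0, 169.6, 114.3]
orientation: [2.158, 2.283, -0.0]
wrist_force: [0.4, -0.1, -1.4]
gripper_width: 0.292
```

Call:
{"fn": "servo_tool", "kwargs": {"moves": [{"dx": -4, "dy": 0, "dz": 0, "wx": 0, "wy": 0, "wz": 0, "hand": 10}, {"dx": -4, "dy": 0, "dz": 0, "wx": 0, "wy": 0, "wz": 0, "hand": 10}, {"dx": -3, "dy": 0, "dz": 0, "wx": 0, "wy": 0, "wz": 0, "hand": 10}, {"dx": -2, "dy": 0, "dz": 0, "wx": 0, "wy": 0, "wz": 0, "hand": 10}, {"dx": 0, "dy": 0, "dz": 0, "wx": 0, "wy": 0, "wz": 0, "hand": 10}]}}

```text
time: 10.52
eef_pos: [537.7, 156.7, 114.3]
orientation: [2.158, 2.283, -0.0]
wrist_force: [-0.9, -0.5, -0.4]
gripper_width: 0.293
```

Call:
{"fn": "servo_tool", "kwargs": {"moves": [{"dx": 0, "dy": 0, "dz": 0, "wx": 0, "wy": 0, "wz": 0, "hand": 10}, {"dx": 0, "dy": 0, "dz": 0, "wx": 0, "wy": 0, "wz": 0, "hand": 10}, {"dx": 0, "dy": 0, "dz": 0, "wx": 0, "wy": 0, "wz": 0, "hand": 10}, {"dx": 0, "dy": 0, "dz": 0, "wx": 0, "wy": 0, "wz": 0, "hand": 10}, {"dx": 0, "dy": 0, "dz": 0, "wx": 0, "wy": 0, "wz": 0, "hand": 10}]}}

```text
time: 10.93
eef_pos: [537.7, 157.3, 114.3]
orientation: [2.157, 2.284, -0.0]
wrist_force: [-0.7, -1.1, -0.9]
gripper_width: 0.293
```

Run:
```python
from h import *
s=r.get_obs(); print(s['eef_pos'],s['orientation'],s['gripper_width'],s['wrist_force'],s['ft_torque'],s['dq'])
a=shot('top','t6.png'); b=shot('side','s6.png')
cv2.imwrite('pics/t6b.png',cv2.resize(a[100:280,220:400,::-1],(600,600),interpolation=cv2.INTER_CUBIC))
cv2.imwrite('pics/s6b.png',cv2.resize(b[150:300,200:400,::-1],(800,600),interpolation=cv2.INTER_CUBIC))
```

```text
[537.69304018 157.29775917 114.28828418] [ 2.15737419e+00  2.28364530e+00 -1.32960857e-04] 0.2925817099319183 [-0.71764867 -1.12246018 -0.86013204] [-0.05313006  0.0106157   0.06609744] [-0.00096439  0.00105619 -0.00034198  0.00025352 -0.00035074 -0.00102068]
```

View pics/t6b.png

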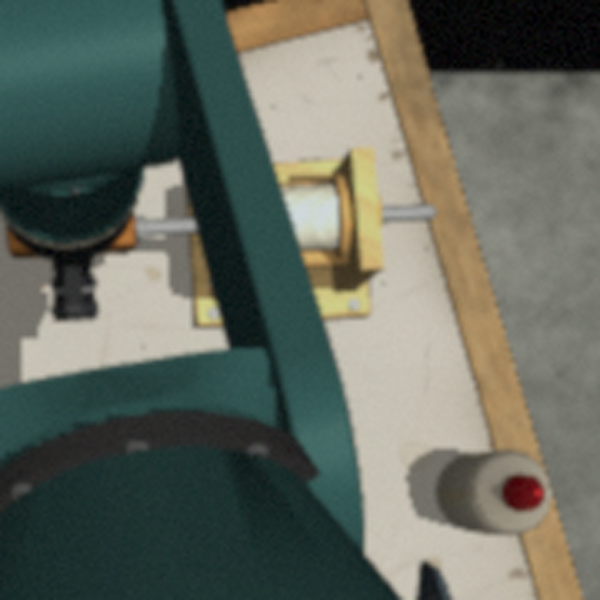

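View pics/s6b.png

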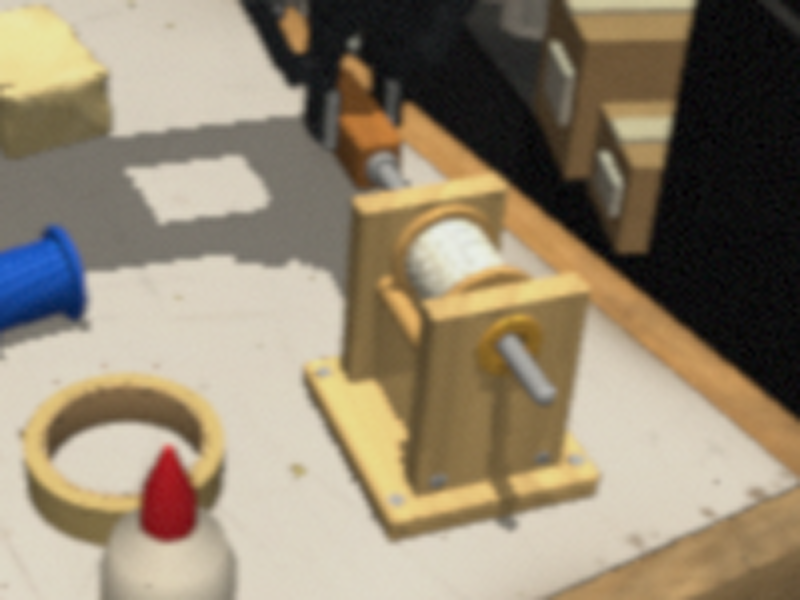

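```bash
python3 -c "
from h import *
print(close_job())"
```

```text
the job is handed in; nothing more can be done
None
```

The axle is threaded through the left bushing, the white spool and the right bushing, and I handed the job in at about 11 s on the robot's clock. I gripped it across the wooden grip and fed it in from the +y side.

- **Protrusion:** the last top picture shows the tip about 33 mm out of the far side.
- **Hold:** the axle is still held by its grip, level and in line with the bushings, and the arm is at rest.
- **Force:** the wrist force stayed under about 1.7 N during the insertion and was about 1.6 N at the end, which is close to the sensor noise. That shows no sign of pressing on the stand.
- **Surroundings:** the spool is still on its bars in both views, and the tape, glue bottle and wax block look untouched where the last pictures show them.

**Checks that disagreed:**
- The top and side cameras differed by about 3 mm along the stand's y.
- The side view was too coarse to give the rod's height to better than 1–2 mm. I set the height from the arm's own position instead, and the rod entered both bushings without touching.
- The arm hid the left half of the stand from the top camera in the final picture.

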